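# Unlock the specimen press and take out its cutting die

## Robot

A 6-joint arm with a two-finger parallel gripper is mounted at the origin on a cart in front of the work surface, level with it; the furniture and walls round the work are solid. World frame = base frame: x ahead of the robot, y to its left, z up, the work surface at z = 0. Lengths are in mm, angles in rad, forces in N, time in s.
With the tool pointing down it reaches from about 300 to 775 mm from the base axis. Payload 14.6 kg.
Tool frame: the origin (TCP) lies on the centre line of the jaws, within the pads' length; the fingertips stand 8 mm ahead of it and the grasp point (between the pads) lies 11 mm behind it; z points along the fingers, y is the line along which they close (so a half turn about z gives the same grasp; the last joint's range is limited). The gripper opens to 94 mm and grips with 3 to 60 N. Pads are 16 mm wide; open, the fingers measure 119 mm over their backs; the gripper's body (75 mm by 177 mm) begins 78 mm behind the grasp point.
Start: joints at [-1.301, 0.3, 1.521, -0, 1.321, -0.067], TCP at [181.75, -519.092, 213.446] pointing down, gripper open.
Joint ranges: [-3.03, 3.03], [-0.79, 2.21], [0.23, 2.52], [-1.04, 4.18], [0, 3.07], [-2.55, 2.55]. Speed limits (rad/s): [2.22, 2.22, 2.57, 3.14, 3.14, 3.14].

## Interface

Orientations are given as [roll, pitch, yaw] about the fixed x, y, z axes, in that order (R = Rz(yaw) Ry(pitch) Rx(roll)).
In Python, from cell import manip gives the robot as it stands.
- The arm moves only by the tool jog_arm, never from a script. Its argument "rows" is one flat list of numbers, 7 for each row, row after row: the shift along the world's x, y, z in cm, then the turn, a rotation vector about the world's x, y, z in rad, then the closure, from 0 (fully open) to 1 (shut). In form: [dx, dy, dz, rx, ry, rz, fingers, dx, dy, dz, rx, ry, rz, fingers, ...]. A call has 1 to 20 rows; each row shifts and turns the commanded pose from where the row before left it; what a row does not reach is not made up. A row lasts 1/12 s, in which the tool goes at most 41.7 mm and 7.16 degrees, less where a joint would pass 70% of its speed; a pose out of reach is approached as far as the arm can. A call with a gripper value outside its range is refused whole. The fingers move at their own pace and stop on an object; "newtons" is the grip in N (left out, the last holds). Time passes only in rows, so rows that do not move let the fingers close. It gives the time, the measured TCP pose, the force, the opening and the grip force at its end, in the units of the state.
- manip.read_state(): the state, without advancing time (a new reading comes with each control period).
- manip.camera(name): name is "side" or "top" or "wrist"; returns (picture, depth): 420x560x3 uint8, blue, green, red; 420x560 float32, mm along the optical axis (not along the pixel's ray), 0 where there is no reading.
- manip.camera_model(name): a dict with "K" (3x3 intrinsics, pixels), "k1" (the pictures are not rectified: a ray, as slopes to the right and down, at radius r is drawn at 1 + k1 r^2 times it, then the intrinsics apply), "R" (3x3) and "t" (3): a world point X has camera coordinates R X + t. Camera axes: x right, y down, z forward; pixel columns grow to the right and rows downward; lengths in mm; the calibration is good to about 2 mm. A picture is of the moment at which its call begins: read the wrist's pose just before it. camera_model takes no time and is no camera call; for the wrist camera it gives the pose at the moment of the call.
- manip.sign_off(): hands the job in; it is judged then, once.
The state is a dict: "clock": time; "joints": joint angles; "qd": joint speeds; "effort": joint torques, N m; "eef_pos": TCP position; "eef_rot": TCP orientation; "wrist_force": force on the tool from outside, world axes, zero at the start; "moment": the same for the moment, N m; "finger_gap": finger opening in mm; "finger_force": force on a finger pad.
Only numpy, scipy, OpenCV 4.12 (cv2) and the standard library are available. Lean on these libraries where they do the work, as an engineer would, in place of code of your own. Each camera call takes 0.05 s, during which the arm holds its last target. There are 200 camera calls.

## Task

Take the steel cutting die out of the grey specimen press and put it away in the shallow blue tray. The bar clamped across the die is locked: first pull the catch with the yellow knob fully out to its side, then swing the bar by its red knob all the way open towards the robot, and leave both open. Lower the die into the tray, flat on the floor and right way up, rather than dropping it, and leave the other things on the worktop where they stand.

Things in the scene. Friction and masses are not known exactly. Their poses are not given: they have to be found in the camera images.
- press: Fixed grey specimen press. Origin on the worktop below the middle of the die's place (offsets in mm from here); x = from its open front to its back, y = to its left seen from the front, z up. Base plate x -90..110, y -85..155, bed top flat at z 30. Low stop, 12 high, on the bed behind the die at x 64..76. Column 95 wide at x 100..155.
- head_edge (a point): Middle of the lower front edge of the fixed press head that hangs over the die, at press (-25, 0, 205). Head: y -47..47, back to x 155, top z 255; a ram of radius 30 hangs below it at x 30, down to z 183. So die and closed bar must be reached from the front, tool tilted about 30 degrees, fingers pointing forwards and down.
- catch_guide (a point): Top centre of the fixed guide block of the catch, at press (-45, 125, 47); block 30 x 40 mm (x, y), its two 5 mm cheeks on either side of the bolt rise to z 60 (y 123..141).
- catch (a joint): Slide of the brass catch bolt (m). 0 = in: its end stands in front of the bar's tip and the bar cannot swing. Grows as it is pulled along the press's +y, away from the bar; fully out at the end stop, 0.030. Starts at 0 to 0.004. Friction only, about 2.5 N; stays where left.
- catch_knob (a point): Middle of the grip of the catch's yellow upright knob: round, 16 mm diameter, gripped from z 67 to 96 mm above the worktop (this point: z 86). At press (-45, 104) when the catch is in; moves with it. The bolt below is 12 mm wide (x), 90 long (y, from y 46 to 136 when in), top at z 60.5.
- clamp_bar (a joint): Angle of the steel clamp bar about its upright pivot (rad). 0 = closed, lying across the die along the press's +y; grows as its free end swings to the press's front (-x), counterclockwise from above; fully open at the end stop, 1.6. Friction only, about 0.12 N m; stays where left. Locked at 0 (1 degree of play) while the catch is in.
- bar_knob (a point): Middle of the grip of the bar's red upright knob: round, 17 mm diameter, gripped from z 68 to 98 mm above the worktop (this point: z 87), 98 mm from the pivot; at press (-28, 36) when closed; moves with the bar. Bar 18 mm wide, tip 124 mm from the pivot, top at z 62, underside z 52 (pad to 49).
- bar_pivot (a point): Point on the bar's upright pivot axis at z 57, at press (-28, -62). Its boss has radius 13 and reaches z 63, its bolt z 68.
- die: Loose steel cutting die, a bar 36 x 118 x 18 mm (its x, y, z) with a small boss 12 mm high on the middle of its top; about 0.34 kg. Origin at the centre of its underside. It lies on the press's bed below the closed bar, its length along the press's x, its middle near the press's origin. Grasp across the 36 mm width.
- tray: Fixed blue open tray, outside 160 x 140 x 14 mm (its x, y, z), walls 4 mm, floor 4 mm. Origin at the centre of its underside, on the worktop. The die goes anywhere on its floor, any way round.
- timer: Loose off-white timer, 62 x 62 x 17 mm, origin under its centre. Bystander: leave alone.
- petri_dish: Loose clear petri dish, 69 mm diameter, 13 mm high, origin under its centre. Bystander: leave alone.
- ink_bottle: Loose small white bottle with blue cap, 36 mm diameter, 74 mm high, origin under its centre. Bystander: leave alone.

How it is judged:
By the outcome, as a careful person would: the job done as asked, in the order asked, and still so for the second after the job is handed in, with the robot touching nothing.
It also fails if it takes over 67 s, if anything falls off the work surface, if the arm or the gripper's body presses on something with over 40 N, if the wrist force passes 120 N, or if a joint passes its speed limit or range.

## Working session

There is one attempt and no reset: what is moved stays moved. The work goes in short steps, Python scripts to look and compute and a tool call to move; the robot and the scene stay as the last step left them, time stands still between calls to the robot, and variables do not carry over. Pictures are saved under pics/ and viewed, at most 10 in all, crops included, and the job is handed in when it is done.

Besides the shell and the picture viewer there is one more tool, called after ">>>" by a JSON object that holds its "fn" and its "kwargs". jog_arm: Moves the arm, as the interface text tells. Its arguments: {"type":"object","properties":{"rows":{"type":"array"},"newtons":{"type":"number"}},"required":["rows"]}

```bash
ls; mkdir -p pics; python3 - <<'E'
from cell import manip
import cv2,numpy as np
for n in("top","side"):
    p,d=manip.camera(n); cv2.imwrite(f"pics/{n}0.png",p); np.savez(f"{n}0.npz",p=p,d=d)
    m=manip.camera_model(n); print(n,m)
s=manip.read_state(); print(s)
E
```

```text
pics
top {'K': array([[516.86731764,   0.        , 286.52118725],
       [  0.        , 516.86731764, 204.83808785],
       [  0.        ,   0.        ,   1.        ]]), 'k1': -0.15263229890003216, 'R': array([[ 0.11383686, -0.99347365,  0.00716032],
       [-0.94949114, -0.11091278, -0.29353863],
       [ 0.29241707,  0.02661686, -0.95592039]]), 't': array([  69.57555926,  558.01605799, 1617.54393136])}
side {'K': array([[450.33137059,   0.        , 276.95735918],
       [  0.        , 450.33137059, 209.68321169],
       [  0.        ,   0.        ,   1.        ]]), 'k1': -0.07252677014981226, 'R': array([[-0.9997446 ,  0.01632544, -0.01562729],
       [ 0.02141348,  0.46324495, -0.88597155],
       [-0.00722461, -0.88607991, -0.46347622]]), 't': array([ 526.05240481,   44.83529331, 1463.18641835])}
{'clock': 0.1, 'joints': array([-1.30057580e+00,  3.00373440e-01,  1.52149060e+00, -8.72442432e-06,
        1.32067856e+00, -6.65943747e-02]), 'qd': array([-0.00096431, -0.00165919, -0.00168658,  0.00032865,  0.00044951,
       -0.00133928]), 'effort': array([ 4.76703008e-04, -5.32640076e+01, -3.53286874e+01,  7.09053339e-02,
        2.34634493e-02, -6.70836562e-05]), 'eef_pos': array([ 181.70723586, -518.89419292,  212.97816805]), 'eef_rot': array([-3.14064426e+00, -5.47816643e-05,  3.36817036e-01]), 'wrist_force': array([-0.88024507, -0.35908659,  0.39303614]), 'moment': array([0.01936998, 0.00639693, 0.04514191]), 'finger_force': 0.0, 'finger_gap': 93.98357827805503}
```

View pics/top0.png

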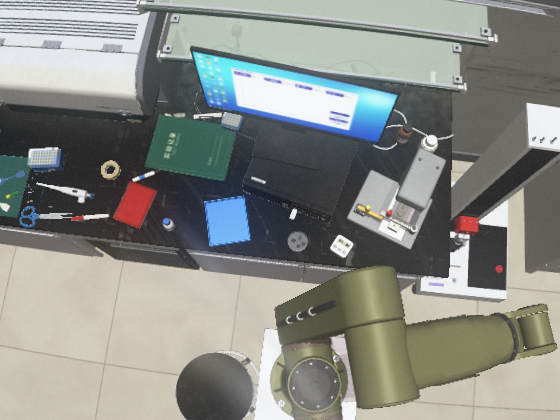

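View pics/side0.png

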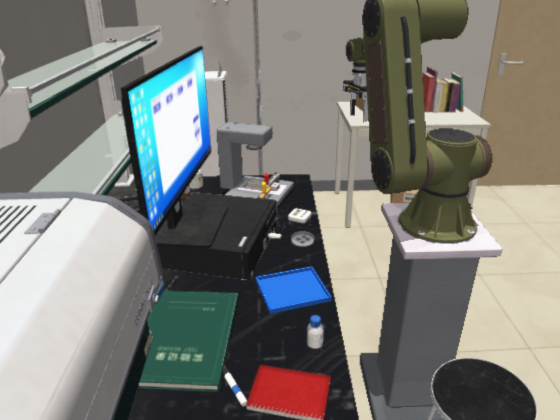

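The top view shows the press around (395,205), with its head at (425,170), the yellow knob at about (365,208) and the red knob at about (388,210). The tray is at (228,222), the timer at (342,245), the dish at (298,240) and the bottle at (169,225). The side view agrees.

```bash
cat > h.py <<'E'
import numpy as np,cv2
from cell import manip
def cloud(d,m):
    h,w=d.shape; u,v=np.meshgrid(np.arange(w),np.arange(h))
    x=(u-m["K"][0,2])/m["K"][0,0]; y=(v-m["K"][1,2])/m["K"][1,1]
    a,b=x.copy(),y.copy()
    for _ in range(15):
        s=1+m["k1"]*(a*a+b*b); a,b=x/s,y/s
    C=np.stack([a*d,b*d,d],-1)
    return (C-m["t"])@m["R"]
def proj(X,m):
    c=np.atleast_2d(X)@m["R"].T+m["t"]; a=c[:,:2]/c[:,2:]
    r=(a**2).sum(1,keepdims=True); a=a*(1+m["k1"]*r)
    return np.c_[a[:,0]*m["K"][0,0]+m["K"][0,2],a[:,1]*m["K"][1,1]+m["K"][1,2]]
E
python3 - <<'E'
from h import *
z=np.load("top0.npz");p,d=z["p"],z["d"];m=manip.camera_model("top");W=cloud(d,m)
def rect(mask,n):
    P=W[mask&(d>0)]
    r=cv2.minAreaRect(P[:,:2].astype(np.float32)); print(n,len(P),np.median(P[:,2]),r,P.min(0).round(),P.max(0).round())
v,u=np.mgrid[:420,:560]
box=lambda a,b,c,e:(u>a)&(u<b)&(v>c)&(v<e)
Z=W[...,2]
pr=box(340,450,130,250)
rect(pr&(abs(Z-255)<8),"headtop"); 
rect(box(345,435,165,250)&(abs(Z-30)<6),"base")
b,g,r=[p[...,i].astype(int) for i in range(3)]
rect(box(195,255,190,250)&(b>180)&(r<120)&(Z<25),"tray")
rect(box(325,360,230,262)&(Z>10)&(Z<25)&(r>150),"timer")
rect(box(280,315,225,255)&(Z>7)&(Z<20),"dish")
rect(box(158,180,212,236)&(Z>20)&(Z<90),"bottle")
hs=cv2.cvtColor(p,cv2.COLOR_BGR2HSV)
rect(pr&(hs[...,0]>20)&(hs[...,0]<33)&(hs[...,1]>150)&(Z>65),"yellow")
rect(pr&((hs[...,0]<8)|(hs[...,0]>172))&(hs[...,1]>150)&(Z>65),"red")
for n,q in(("table",box(180,195,225,240)),):rect(q,n)
c=cv2.resize(p[140:265,270:450],None,fx=4.4,fy=4.4,interpolation=cv2.INTER_CUBIC);cv2.imwrite("pics/crop.png",c)
s=np.load("side0.npz"); c=cv2.resize(s["p"][110:260,200:330],None,fx=4,fy=4,interpolation=cv2.INTER_CUBIC);cv2.imwrite("pics/crops.png",c)
E
```

```text
headtop 1680 253.57939942047219 ((675.0713500976562, -160.62991333007812), (330.93170166015625, 182.33973693847656), 68.26433563232422) [ 534. -341.  247.] [751. -11. 263.]
base 2210 29.464704189612405 ((570.7586059570312, -210.87913513183594), (240.96726989746094, 286.71502685546875), 69.35545349121094) [ 456. -361.   24.] [724. -73.  36.]
tray 1693 3.867697054698504 ((490.3902282714844, 332.35699462890625), (161.80068969726562, 139.66287231445312), 15.613554954528809) [397. 247. -10.] [582. 420.  25.]
timer 273 15.417118505375297 ((447.21966552734375, -64.21756744384766), (61.586036682128906, 60.38685989379883), 62.1635627746582) [ 409. -100.   10.] [482. -26.  25.]
dish 79 9.623651067736956 ((451.9579772949219, 86.5398178100586), (92.7918701171875, 107.49250030517578), 6.702669620513916) [402.  30.   7.] [492. 145.  19.]
bottle 119 52.38046138839227 ((445.350341796875, 521.1807861328125), (31.054397583007812, 35.817848205566406), 36.61368942260742) [431. 506.  22.] [465. 542.  81.]
  return _methods._mean(a, axis=axis, dtype=dtype,
  ret = ret.dtype.type(ret / rcount)
Traceback (most recent call last):
ValueError: zero-size array to reduction operation minimum which has no identity
```

```bash
python3 - <<'E'
from h import *
z=np.load("top0.npz");p,d=z["p"],z["d"];m=manip.camera_model("top");W=cloud(d,m)
v,u=np.mgrid[:420,:560];Z=W[...,2];ok=d>0
box=lambda a,b,c,e:(u>a)&(u<b)&(v>c)&(v<e)
def big(mask):
    k=(mask&ok).astype(np.uint8);k=cv2.morphologyEx(k,cv2.MORPH_OPEN,np.ones((3,3)))
    n,l,s,c=cv2.connectedComponentsWithStats(k);return l==1+s[1:,4].argmax()
for n,q in(("head",box(340,455,120,250)&(abs(Z-255)<9)),("base",box(335,440,160,255)&(abs(Z-30)<8))):
    P=W[big(q)]; print(n,len(P),P[:,2].mean(),cv2.minAreaRect(P[:,:2].astype(np.float32)))
    # robust: bins of extents along candidate axes
    for a in np.deg2rad([-24,-23,-22,-21,-20,-19,-18]):
        e=np.array([np.cos(a),np.sin(a)]);f=np.array([-e[1],e[0]])
        X=P[:,:2]@e;Y=P[:,:2]@f
        print(np.rad2deg(a).round(),np.percentile(X,[.5,99.5]).round(1),np.percentile(Y,[.5,99.5]).round(1))
hs=cv2.cvtColor(p,cv2.COLOR_BGR2HSV);H,S=hs[...,0],hs[...,1]
pr=box(345,420,190,230)
for n,q in(("yellow",pr&(H>18)&(H<35)&(S>140)),("red",pr&((H<8)|(H>172))&(S>140))):
    print(n,q.sum(),np.c_[u[q],v[q],W[q].round(),p[q]][:50].tolist() if q.sum()<45 else (u[q].mean(),v[q].mean(),W[q].mean(0)))
c=cv2.resize(p[140:265,270:450],None,fx=4.4,fy=4.4,interpolation=cv2.INTER_CUBIC);cv2.imwrite("pics/crop.png",c)
E
```

```text
head 1598 253.61158811162372 ((631.1019287109375, -270.85321044921875), (94.93358612060547, 179.62376403808594), 68.86707305908203)
-24.0 [598.1 773.6] [-37.5  57.5]
-23.0 [598.4 773.7] [-48.9  44.5]
-22.0 [598.2 773.6] [-60.9  31.6]
-21.0 [598.1 773.4] [-72.8  19.8]
-20.0 [597.1 772.9] [-85.3   8.1]
-19.0 [596.4 772.2] [-97.9  -2.7]
-18.0 [595.2 771.5] [-110.8  -13.4]
base 1116 29.614370797638934 ((639.3388671875, -181.66329956054688), (137.160400390625, 137.54183959960938), 68.9868392944336)
-24.0 [591.4 723.9] [ 27.  162.9]
-23.0 [593.2 724.9] [ 15.9 151. ]
-22.0 [595.  725.7] [  4.6 139.2]
-21.0 [596.3 726.8] [ -6.8 128. ]
-20.0 [596.9 728.3] [-18. 116.]
-19.0 [597.4 729.7] [-29.4 104.7]
-18.0 [597.7 730.8] [-40.8  93.6]
yellow 6 [[366.0, 208.0, 561.0, -127.0, 98.0, 78.0, 154.0, 174.0], [367.0, 208.0, 561.0, -130.0, 100.0, 99.0, 219.0, 230.0], [368.0, 208.0, 561.0, -133.0, 100.0, 108.0, 231.0, 241.0], [369.0, 208.0, 563.0, -137.0, 96.0, 102.0, 218.0, 231.0], [367.0, 209.0, 561.0, -131.0, 89.0, 73.0, 140.0, 166.0], [368.0, 209.0, 559.0, -134.0, 96.0, 79.0, 157.0, 184.0]]
red 14 [[388.0, 211.0, 558.0, -199.0, 103.0, 99.0, 104.0, 233.0], [389.0, 211.0, 559.0, -202.0, 102.0, 91.0, 94.0, 242.0], [390.0, 211.0, 559.0, -205.0, 103.0, 75.0, 80.0, 210.0], [387.0, 212.0, 554.0, -195.0, 104.0, 74.0, 76.0, 173.0], [388.0, 212.0, 557.0, -200.0, 96.0, 84.0, 90.0, 231.0], [389.0, 212.0, 557.0, -203.0, 97.0, 92.0, 98.0, 242.0], [390.0, 212.0, 555.0, -205.0, 104.0, 88.0, 95.0, 236.0], [391.0, 212.0, 557.0, -210.0, 98.0, 83.0, 88.0, 198.0], [387.0, 213.0, 554.0, -197.0, 93.0, 58.0, 62.0, 138.0], [388.0, 213.0, 551.0, -199.0, 103.0, 71.0, 75.0, 193.0], [389.0, 213.0, 553.0, -203.0, 99.0, 78.0, 82.0, 223.0], [390.0, 213.0, 553.0, -207.0, 98.0, 77.0, 80.0, 223.0], [389.0, 214.0, 551.0, -204.0, 92.0, 64.0, 66.0, 156.0], [390.0, 214.0, 551.0, -207.0, 95.0, 66.0, 68.0, 152.0]]
```

View pics/crop.png

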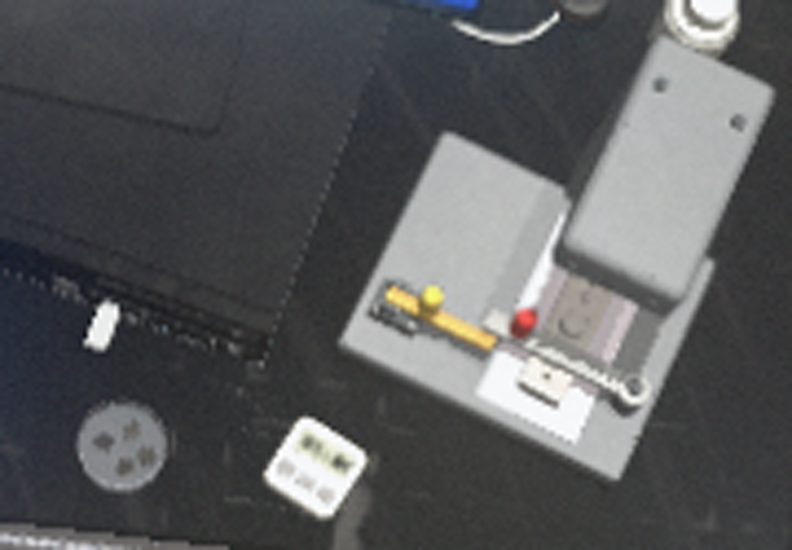

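The crop shows the yellow knob at (432,297), the red knob at (524,322), the bar pivot at (630,390) and the head at (670,170), so the bar is closed. The head rectangle measures 95 x 180 mm, which matches the given size. That puts the press origin at about (570.5, -247.5) with yaw -21.1°, and the colour points of both knobs agree within a few mm.

>>> {"fn": "jog_arm", "kwargs": {"rows": [1.35,2.4,0,0,0,0.054,0.4,1.35,2.4,0,0,0,0.054,0.4,1.35,2.4,0,0,0,0.054,0.4,1.35,2.4,0,0,0,0.054,0.4,1.35,2.4,0,0,0,0.054,0.4,1.35,2.4,0,0,0,0.054,0.4,1.35,2.4,0,0,0,0.054,0.4,1.35,2.4,0,0,0,0.054,0.4,1.35,2.4,0,0,0,0.054,0.4,1.35,2.4,0,0,0,0.054,0.4,1.35,2.4,0,0,0,0.054,0.4,1.35,2.4,0,0,0,0.054,0.4,1.35,2.4,0,0,0,0.054,0.4,1.35,2.4,0,0,0,0.054,0.4,1.35,2.4,0,0,0,0.054,0.4,1.35,2.4,0,0,0,0.054,0.4,0,0,0,0,0,0,0.4,0,0,0,0,0,0,0.4]}}

```text
clock: 1.6
eef_pos: [397.9, -134.3, 213.2]
eef_rot: [-3.141, 0.0, 1.203]
wrist_force: [0.4, 0.1, -0.6]
finger_gap: 56.4
finger_force: 0.0
```

```bash
python3 - <<'E'
from h import *
s=manip.read_state();print(s["eef_pos"],s["eef_rot"],s["joints"])
z=np.load("top0.npz");W=cloud(z["d"],manip.camera_model("top"))
a=np.deg2rad(-21.1);e=np.array([np.cos(a),np.sin(a)]);f=np.array([-e[1],e[0]])
D=W[...,:2]-[570.5,-247.5];X=D@e;Y=D@f;ok=z["d"]>0
for y0,y1 in((145,160),(160,180),(180,200),(200,240)):
    q=ok&(X>-140)&(X<60)&(Y>y0)&(Y<y1); print(y0,np.percentile(W[q][:,2],[50,99]))
for x0 in range(60,200,40):
    q=ok&(X>x0)&(X<x0+40)&(Y>60)&(Y<220); print("x",x0,np.percentile(W[q][:,2],[50,99]))
m=manip.camera_model("wrist");p,d=manip.camera("wrist");cv2.imwrite("pics/w1.png",p)
np.savez("w1.npz",p=p,d=d,**m)
E
```

```text
[ 397.93160635 -134.27932787  213.22442115] [-3.14102479e+00  3.70844975e-05  1.20289029e+00] [-4.12664049e-01  5.58977834e-03  1.86091460e+00 -6.52780743e-05
  1.27565392e+00 -4.47389944e-02]
145 [21.69628239 37.95190818]
160 [-0.01328655  8.31196432]
180 [ 0.07872223 24.91926572]
200 [ 88.89423819 100.16851386]
x 60 [ 28.06720321 543.16708684]
x 100 [362.49196141 551.78019335]
x 140 [-1.1811079   8.03689154]
x 180 [-0.89175603  9.83813892]
```

View pics/w1.png

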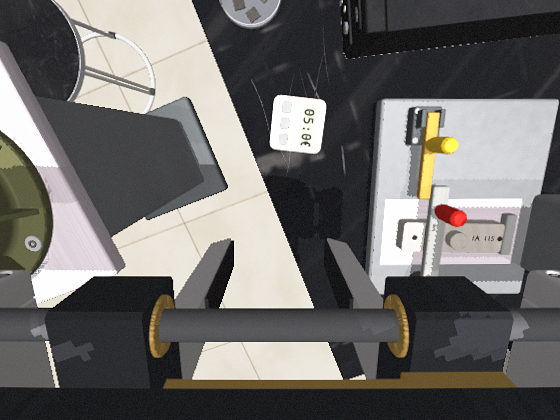

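The wrist view shows the yellow knob at (445,145), the red knob at (455,217), the bar across the die, and the die with its boss at (460,240). I'll refine the positions from it.

```bash
python3 - <<'E'
from h import *
z=np.load("w1.npz");p,d=z["p"],z["d"];m={k:z[k] for k in("K","k1","R","t")};W=cloud(d,m);ok=d>0
a=np.deg2rad(-21.1);e=np.array([np.cos(a),np.sin(a)]);f=np.array([-e[1],e[0]]);O=np.array([570.5,-247.5])
D=W[...,:2]-O;X=D@e;Y=D@f;Z=W[...,2]
hs=cv2.cvtColor(p,cv2.COLOR_BGR2HSV);H,S=hs[...,0],hs[...,1]
v,u=np.mgrid[:420,:560];R=(u>370)&(v>90)&(v<270)
for n,q in(("y",R&(H>18)&(H<35)&(S>140)),("r",R&((H<8)|(H>172))&(S>140))):
    for z0 in (66,72,80,88,94):
        k=q&ok&(Z>z0)&(Z<z0+8)
        if k.sum()>4:print(n,z0,k.sum(),"X",np.percentile(X[k],[2,50,98]).round(1),"Y",np.percentile(Y[k],[2,50,98]).round(1))
k=ok&(u>360)&(v>80)&(v<290)&(abs(Z-30)<5)&(X<-60)&(X>-120)&(Y<140)&(Y>-60)
for y0 in range(-40,140,30):
    j=k&(Y>y0)&(Y<y0+30)
    if j.sum()>20: print("front edge",y0,np.percentile(X[j],1).round(1),Z[j].mean().round(1))
k=ok&(abs(Z-30)<5)&(Y>130)&(Y<170)
for x0 in range(-80,100,40):
    j=k&(X>x0)&(X<x0+40)
    if j.sum()>20: print("left edge",x0,np.percentile(Y[j],99).round(1))
k=ok&(abs(Z-48)<4)&(abs(Y)<30)&(X>-15)&(X<63)
for x0 in range(-10,60,10):
    j=k&(X>x0)&(X<x0+10)
    if j.sum()>5:print("die",x0,np.percentile(Y[j],[3,50,97]).round(1))
print("die X end",np.percentile(X[k],99))
t=np.load("top0.npz");T=cloud(t["d"],manip.camera_model("top"));D=T[...,:2]-O;TX=D@e;TY=D@f
k=(t["d"]>0)&(T[...,2]>150)&(TY>55)&(TY<260)&(TX>-100)&(TX<300);print("monitor",np.percentile(TX[k],[.5,5]),np.percentile(TY[k],[1,50]))
E
```

```text
y 66 53 X [-50.8 -49.5 -45.4] Y [100.1 107.1 113.9]
y 72 57 X [-50.8 -49.7 -45.4] Y [100.2 107.1 113.9]
y 80 52 X [-51.4 -49.8 -45.4] Y [100.6 108.4 114. ]
y 88 80 X [-51.8 -50.2 -44. ] Y [100.2 107.2 114. ]
y 94 229 X [-51.2 -45.6 -38.8] Y [100.5 106.9 113.5]
r 66 45 X [-34.4 -33.1 -29.3] Y [30.7 39.8 45. ]
r 72 67 X [-34.4 -32.9 -27.7] Y [30.3 39.4 45.1]
r 80 65 X [-34.2 -32.8 -27.5] Y [31.6 39.7 45.4]
r 88 68 X [-35.1 -33.1 -27. ] Y [31.3 41.  45.4]
r 94 240 X [-34.5 -29.2 -21.1] Y [30.8 38.3 44.7]
front edge -40 -87.5 28.8
front edge -10 -87.6 28.8
front edge 20 -87.9 28.8
front edge 50 -88.0 28.7
front edge 80 -88.1 28.7
front edge 110 -88.0 28.8
left edge -80 154.6
left edge -40 154.7
left edge 0 154.9
left edge 40 156.3
left edge 80 155.5
die -10 [-16.4   3.6  16.8]
die 0 [-16.9   9.4  14.2]
die 10 [-16.3   7.   17.8]
die 20 [-16.3   0.6  17.5]
die 30 [-17.4   0.6  17.2]
die 40 [-17.2  -0.4  17.1]
die 50 [-17.   -0.3  16.9]
die X end 60.022929258900945
monitor [87.20783395 90.07416448] [ 63.0195081  211.96691873]
```

>>> {"fn": "jog_arm", "kwargs": {"rows": [1.69,0.03,0,0,0,0,0.4,1.69,0.03,0,0,0,0,0.4,1.69,0.03,0,0,0,0,0.4,1.69,0.03,0,0,0,0,0.4,1.69,0.03,0,0,0,0,0.4,1.69,0.03,0,0,0,0,0.4,1.69,0.03,0,0,0,0,0.4,1.69,0.03,0,0,0,0,0.4,1.69,0.03,0,0,0,0,0.4,1.69,0.03,0,0,0,0,0.4,0,0,-1.6,0,0,0,0.4,0,0,-2,0,0,0,0.4,0,0,-2,0,0,0,0.4,0,0,-2,0,0,0,0.4,0,0,-2,0,0,0,0.4,0,0,-2,0,0,0,0.4,0,0,-1.2,0,0,0,0.4,0,0,-0.8,0,0,0,0.4,0,0,0,0,0,0,0.4,0,0,0,0,0,0,0.4]}}

```text
clock: 3.32
eef_pos: [566.9, -132.6, 77.9]
eef_rot: [3.141, 0.0, 1.2]
wrist_force: [0.5, -0.8, 0.7]
finger_gap: 56.4
finger_force: 0.0
```

>>> {"fn": "jog_arm", "kwargs": {"rows": [0,0,0,0,0,0,1,0,0,0,0,0,0,1,0,0,0,0,0,0,1,0,0,0,0,0,0,1,0,0,0,0,0,0,1,0,0,0,0,0,0,1,0,0,0,0,0,0,1,0,0,0,0,0,0,1,0,0,0,0,0,0,1,0,0,0,0,0,0,1], "newtons": 20}}

```text
clock: 4.15
eef_pos: [567.7, -132.4, 77.7]
eef_rot: [3.139, -0.0, 1.201]
wrist_force: [7.6, -2.2, -3.1]
finger_gap: 15.2
finger_force: 20.0
```

>>> {"fn": "jog_arm", "kwargs": {"rows": [0.09,0.233,0,0,0,0,1,0.09,0.233,0,0,0,0,1,0.09,0.233,0,0,0,0,1,0.09,0.233,0,0,0,0,1,0.09,0.233,0,0,0,0,1,0.09,0.233,0,0,0,0,1,0.09,0.233,0,0,0,0,1,0.09,0.233,0,0,0,0,1,0.09,0.233,0,0,0,0,1,0.09,0.233,0,0,0,0,1,0,0,0,0,0,0,1]}}

```text
clock: 5.07
eef_pos: [576.6, -109.0, 77.7]
eef_rot: [3.139, 0.0, 1.201]
wrist_force: [5.7, -1.7, -3.4]
finger_gap: 15.5
finger_force: 20.0
```

>>> {"fn": "jog_arm", "kwargs": {"rows": [0.036,0.093,0,0,0,0,1,0.036,0.093,0,0,0,0,1,0.036,0.093,0,0,0,0,1,0,0,0,0,0,0,1]}}

```text
clock: 5.4
eef_pos: [577.6, -106.5, 77.7]
eef_rot: [3.139, 0.0, 1.201]
wrist_force: [5.2, -3.1, -2.5]
finger_gap: 15.7
finger_force: 20.0
```

>>> {"fn": "jog_arm", "kwargs": {"rows": [0.036,0.093,0,0,0,0,1,0.036,0.093,0,0,0,0,1,0,0,0,0,0,0,1]}}

```text
clock: 5.65
eef_pos: [577.8, -106.0, 77.6]
eef_rot: [3.14, 0.003, 1.2]
wrist_force: [0.9, -12.8, -2.0]
finger_gap: 15.5
finger_force: 20.0
```

>>> {"fn": "jog_arm", "kwargs": {"rows": [0.036,0.093,0,0,0,0,1,0.036,0.093,0,0,0,0,1,0,0,0,0,0,0,1]}}

```text
clock: 5.9
eef_pos: [577.8, -105.8, 77.5]
eef_rot: [3.14, 0.005, 1.2]
wrist_force: [-2.9, -25.1, -2.0]
finger_gap: 15.6
finger_force: 20.0
```

>>> {"fn": "jog_arm", "kwargs": {"rows": [0,0,0,0,0,0,0.4,0,0,0,0,0,0,0.4,0,0,0,0,0,0,0.4,0,0,0,0,0,0,0.4,0,0,1,0,0,0,0.4,0,0,2,0,0,0,0.4,0,0,2.2,0,0,0,0.4,0,0,2.2,0,0,0,0.4,0,0,2.2,0,0,0,0.4,0,0,2.2,0,0,0,0.4,0,0,2.2,0,0,0,0.4,-2,0.25,0,0,0,0,0.4,-2,0.25,0,0,0,0,0.4,-2,0.25,0,0,0,0,0.4,-2,0.25,0,0,0,0,0.4,-2,0.25,0,0,0,0,0.4,-2,0.25,0,0,0,0,0.4,-2,0.25,0,0,0,0,0.4,-2,0.25,0,0,0,0,0.4]}}

```text
clock: 7.48
eef_pos: [417.3, -81.9, 218.1]
eef_rot: [3.141, -0.0, 1.201]
wrist_force: [0.3, 0.2, 0.8]
finger_gap: 56.2
finger_force: 0.0
```

>>> {"fn": "jog_arm", "kwargs": {"rows": [0,0,0,0,0,0.1,0.4,0,0,0,0,0,0.1,0.4,0,0,0,0,0,0.1,0.4,0,0,0,0,0,0.1,0.4,0,0,0,0,0,0.1,0.4,0,0,0,0,0,0.1,0.4,0,0,0,0,0,0.1,0.4,0,0,0,0,0,0.1,0.4,0,0,0,0,0,0.1,0.4,0,0,0,0,0,0.1,0.4,0,0,0,0,0,0.1,0.4,0,0,0,0,0,0.1,0.4,0,0,0,0,0,0.1,0.4,0,0,0,0,0,0.1,0.4,0,0,0,0,0,0.1,0.4,0,0,0,0,0,0.071,0.4,0,0,0,0,0,0,0.4]}}

```text
clock: 8.9
eef_pos: [418.3, -82.1, 218.2]
eef_rot: [3.141, 0.001, 2.776]
wrist_force: [0.0, -0.9, 0.2]
finger_gap: 56.5
finger_force: 0.0
```

```bash
python3 - <<'E'
from h import *
s=manip.read_state();print(s["clock"],s["eef_pos"],s["eef_rot"],s["joints"])
from scipy.spatial.transform import Rotation as Q
R=Q.from_euler("xyz",s["eef_rot"]);a=np.deg2rad(-21.1);e=np.array([np.cos(a),np.sin(a),0]);f=np.array([-e[1],e[0],0])
z=.5*e-np.sqrt(.75)*np.array([0,0,1]);y=R.as_matrix()[:,1];y=f*np.sign(y@f);G=Q.from_matrix(np.c_[np.cross(y,z),y,z])
print("rotvec",(G*R.inv()).as_rotvec(),"eul",G.as_euler("xyz"))
P=lambda x,yy,zz:np.array([570.5,-247.5,0])+x*e+yy*f+[0,0,zz]
print(P(-87.5,37,192),P(-22.5,37,79.5))
E
```

```text
8.9 [418.29150949 -82.11242236 218.16487386] [3.14147453e+00 7.95745960e-04 2.77551827e+00] [-2.79835826e-01  1.49376564e-02  1.83962620e+00  5.12036384e-05
  1.28622584e+00 -1.48457217e+00]
rotvec [-0.18778094 -0.48791541 -0.00217094] eul [-3.14159265  0.52359878  2.77332818]
[ 502.1864476 -181.4809985  192.       ] [ 562.82842737 -204.88079103   79.5       ]
```

>>> {"fn": "jog_arm", "kwargs": {"rows": [0.84,-0.99,-0.26,-0.0188,-0.0488,0,0.5,0.84,-0.99,-0.26,-0.0188,-0.0488,0,0.5,0.84,-0.99,-0.26,-0.0188,-0.0488,0,0.5,0.84,-0.99,-0.26,-0.0188,-0.0488,0,0.5,0.84,-0.99,-0.26,-0.0188,-0.0488,0,0.5,0.84,-0.99,-0.26,-0.0188,-0.0488,0,0.5,0.84,-0.99,-0.26,-0.0188,-0.0488,0,0.5,0.84,-0.99,-0.26,-0.0188,-0.0488,0,0.5,0.84,-0.99,-0.26,-0.0188,-0.0488,0,0.5,0.84,-0.99,-0.26,-0.0188,-0.0488,0,0.5,0,0,0,0,0,0,0.5,0,0,0,0,0,0,0.5]}}

```text
clock: 9.9
eef_pos: [501.9, -181.2, 191.6]
eef_rot: [3.139, 0.521, 2.769]
wrist_force: [-0.3, -0.7, -0.2]
finger_gap: 47.0
finger_force: 0.0
```

```bash
cat > wr.py <<'E'
from h import *
a=np.deg2rad(-21.1);e=np.array([np.cos(a),np.sin(a)]);f=np.array([-e[1],e[0]]);O=np.array([570.5,-247.5])
def wr():
    m=manip.camera_model("wrist");p,d=manip.camera("wrist");W=cloud(d,m);D=W[...,:2]-O
    return p,d>0,D@e,D@f,W[...,2],W,cv2.cvtColor(p,cv2.COLOR_BGR2HSV)
E
python3 - <<'E'
from wr import *
s=manip.read_state();print(s["eef_pos"],s["eef_rot"],s["joints"])
p,ok,X,Y,Z,W,hs=wr();H,S=hs[...,0],hs[...,1]
N=ok&(X>-110)&(X<30)&(Y>0)&(Y<180)&(S>140)
for n,q in(("y",N&(H>18)&(H<35)&(Y>115)),("r",N&((H<8)|(H>172)))):
    k=q&(Z>93)&(Z<104);k2=q&(Z>68)&(Z<94)
    for j in(k,k2):
        if j.sum()>3:print(n,j.sum(),np.percentile(X[j],[2,50,98]).round(1),np.percentile(Y[j],[2,50,98]).round(1))
E
```

```text
[ 501.90565616 -181.15072394  191.58607232] [3.1392022  0.52119762 2.76891999] [-0.43037237  0.02998787  1.97629356  0.0538813   0.61563669 -1.66485542]
y 204 [-51.4 -46.6 -38.7] [127.6 133.5 140.4]
y 317 [-51.9 -50.  -42.6] [126.8 131.4 140.5]
r 220 [-34.8 -30.2 -21.2] [29.5 37.2 44.5]
r 284 [-35.1 -33.5 -27.8] [29.2 37.2 44.9]
```

The catch is fully out: the yellow knob is at press y of about 134. Next I approach the red knob.

>>> {"fn": "jog_arm", "kwargs": {"rows": [0.61,-0.24,-1.12,0,0,0,0.5,0.61,-0.24,-1.12,0,0,0,0.5,0.61,-0.24,-1.12,0,0,0,0.5,0.61,-0.24,-1.12,0,0,0,0.5,0.61,-0.24,-1.12,0,0,0,0.5,0.61,-0.24,-1.12,0,0,0,0.5,0.61,-0.24,-1.12,0,0,0,0.5,0.61,-0.24,-1.12,0,0,0,0.5,0.61,-0.24,-1.12,0,0,0,0.5,0.61,-0.24,-1.12,0,0,0,0.5,0,0,0,0,0,0,0.5]}}

```text
clock: 10.87
eef_pos: [563.4, -204.8, 78.0]
eef_rot: [3.14, 0.52, 2.771]
wrist_force: [0.6, 0.0, -1.2]
finger_gap: 46.9
finger_force: 0.0
```

>>> {"fn": "jog_arm", "kwargs": {"rows": [0,0,0,0,0,0,1,0,0,0,0,0,0,1,0,0,0,0,0,0,1,0,0,0,0,0,0,1,0,0,0,0,0,0,1,0,0,0,0,0,0,1,0,0,0,0,0,0,1,0,0,0,0,0,0,1], "newtons": 15}}

```text
clock: 11.53
eef_pos: [563.3, -205.6, 80.0]
eef_rot: [3.141, 0.524, 2.771]
wrist_force: [-5.4, -2.6, 5.3]
finger_gap: 16.6
finger_force: 15.0
```

```bash
python3 - <<'E'
from wr import *
s=manip.read_state();p=s["eef_pos"];D=p[:2]-O;print(p,"press",D@e,D@f)
def arc(t): return -22.5-98*np.sin(t), 36-98*(1-np.cos(t))
T=np.linspace(0,1.6,17)
w=np.array([O+x*e+y*f for x,y in map(arc,T)])
print((np.diff(w,axis=0)/10).round(3).tolist()); print(w[-1])
E
```

```text
[ 563.28564622 -205.60895229   79.96710189] press -21.81130032221129 36.48525670964454
[[-0.93, 0.307], [-0.956, 0.212], [-0.973, 0.116], [-0.979, 0.018], [-0.976, -0.08], [-0.963, -0.177], [-0.941, -0.272], [-0.909, -0.365], [-0.868, -0.454], [-0.818, -0.538], [-0.761, -0.617], [-0.695, -0.69], [-0.623, -0.756], [-0.544, -0.814], [-0.46, -0.865], [-0.372, -0.906]]
[ 434.76813217 -264.64824309]
```

>>> {"fn": "jog_arm", "kwargs": {"rows": [-0.93,0.307,0,0,0,0,1,-0.956,0.212,0,0,0,0,1,-0.973,0.116,0,0,0,0,1,-0.979,0.018,0,0,0,0,1,-0.976,-0.08,0,0,0,0,1,-0.963,-0.177,0,0,0,0,1,-0.941,-0.272,0,0,0,0,1,-0.909,-0.365,0,0,0,0,1,0,0,0,0,0,0,1]}}

```text
clock: 12.28
eef_pos: [486.8, -209.2, 80.2]
eef_rot: [3.141, 0.526, 2.77]
wrist_force: [4.3, -8.4, -4.2]
finger_gap: 16.3
finger_force: 15.0
```

>>> {"fn": "jog_arm", "kwargs": {"rows": [-0.868,-0.454,0,0,0,0,1,-0.818,-0.538,0,0,0,0,1,-0.761,-0.617,0,0,0,0,1,-0.695,-0.69,0,0,0,0,1,-0.623,-0.756,0,0,0,0,1,-0.544,-0.814,0,0,0,0,1,-0.46,-0.865,0,0,0,0,1,0,0,0,0,0,0,1]}}

```text
clock: 12.95
eef_pos: [438.7, -255.5, 79.5]
eef_rot: [3.14, 0.523, 2.771]
wrist_force: [-6.7, 2.6, 6.5]
finger_gap: 16.4
finger_force: 15.0
```

```bash
python3 - <<'E'
from wr import *
s=manip.read_state();p=s["eef_pos"];D=p[:2]-O;print(p,"press",D@e,D@f,s["wrist_force"],s["moment"])
E
```

```text
[ 438.74955812 -255.51672483   79.48286507] press -120.0310451157702 -54.90897031687516 [-6.66096956  2.61380347  6.49584563] [0.38552028 0.48767993 0.12723828]
```

>>> {"fn": "jog_arm", "kwargs": {"rows": [-0.19,-0.45,0,0,0,0,1,-0.18,-0.455,0,0,0,0,1,-0.08,-0.23,0,0,0,0,1,0,0,0,0,0,0,1]}}

```text
clock: 13.28
eef_pos: [435.0, -265.2, 79.4]
eef_rot: [3.138, 0.522, 2.771]
wrist_force: [0.7, 13.8, 8.0]
finger_gap: 16.6
finger_force: 15.0
```

>>> {"fn": "jog_arm", "kwargs": {"rows": [-0.07,-0.19,0,0,0,0,1,-0.07,-0.19,0,0,0,0,1,0,0,0,0,0,0,1]}}

```text
clock: 13.53
eef_pos: [434.0, -267.5, 79.2]
eef_rot: [3.135, 0.521, 2.772]
wrist_force: [9.9, 28.7, 10.7]
finger_gap: 21.1
finger_force: 15.0
```

```bash
python3 - <<'E'
from wr import *
s=manip.read_state();p=s["eef_pos"];D=p[:2]-O;print(p,"press",D@e,D@f,s["wrist_force"],s["moment"])
E
```

```text
[ 434.01857725 -267.49703337   79.22663956] press -120.13195760424702 -67.78917952692018 [ 9.90514268 28.74143747 10.66945472] [ 4.41252905 -2.45820079  2.76899515]
```

>>> {"fn": "jog_arm", "kwargs": {"rows": [0.13,0.35,0,0,0,0,0.6,0,0,0,0,0,0,0.5,0,0,0,0,0,0,0.5,0,0,0,0,0,0,0.5,-0.5,0.2,0.95,0,0,0,0.5,-0.5,0.2,0.95,0,0,0,0.5,-0.5,0.2,0.95,0,0,0,0.5,-0.5,0.2,0.95,0,0,0,0.5,-0.5,0.2,0.95,0,0,0,0.5,-0.5,0.2,0.95,0,0,0,0.5,-0.5,0.2,0.95,0,0,0,0.5,-0.5,0.2,0.95,0,0,0,0.5,-0.5,0.2,0.95,0,0,0,0.5,-0.5,0.2,0.95,0,0,0,0.5,0,0,0,0,0,0,0.4]}}

```text
clock: 14.78
eef_pos: [384.6, -247.2, 176.1]
eef_rot: [-3.142, 0.525, 2.771]
wrist_force: [-0.1, -0.3, 0.6]
finger_gap: 50.9
finger_force: 0.0
```

```bash
python3 - <<'E'
from wr import *
s=manip.read_state();p=s["eef_pos"];D=p[:2]-O;print(p,"press",D@e,D@f,s["eef_rot"],s["finger_gap"])
P,ok,X,Y,Z,W,hs=wr();H,S=hs[...,0],hs[...,1]
q=ok&((H<8)|(H>172))&(S>140)&(X<0)&(X>-160)&(Y>-110)&(Y<60)
k=q&(Z>92)&(Z<104);print("red",k.sum(),np.percentile(X[k],[2,50,98]),np.percentile(Y[k],[2,50,98]))
k=ok&(abs(Z-48)<4)&(abs(Y)<30)&(abs(X)<68)
for x0 in range(-70,60,10):
    j=k&(X>x0)&(X<x0+10)
    if j.sum()>20:print("die",x0,j.sum(),np.percentile(Y[j],[2,50,98]).round(1))
j=k&(abs(Y)<12);print("X",np.percentile(X[j],[.5,99.5]))
cv2.imwrite("pics/w3.png",P)
w=O-65*e;print("approach",w,156.6)
E
```

```text
[ 384.59985025 -247.19976131  176.06174204] press -173.5442868045617 -66.64335178743127 [-3.14152715  0.52535787  2.77138652] 50.86418458480545
red 263 [-132.11437734 -128.09771494 -119.67733701] [-72.0914889  -64.95952345 -56.93561176]
die -60 177 [-16.6  -0.4  17.3]
die -50 157 [-16.8   2.2  17.8]
die -40 54 [-17.3  11.6  17.9]
die -30 24 [-17.5  13.4  17.8]
die 10 21 [-18.1 -15.2 -11.6]
die 20 32 [-18.4 -14.5  -8.8]
die 30 38 [-18.2 -12.5  -6.5]
die 40 43 [-18.5 -11.3  -3.7]
die 50 44 [-18.1  -9.8  -1.5]
X [-58.24972672  58.96102392]
approach [ 509.85802024 -224.10020747] 156.6
```

View pics/w3.png

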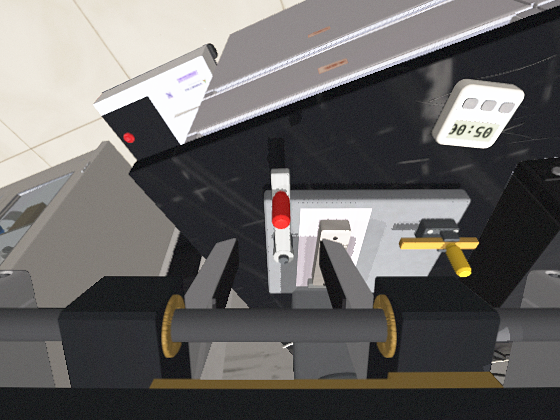

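The view shows the bar fully open, with the red knob at (281,210), and the catch out at (440,243). The die lies free between the fingers at (330,245). Next is the die approach.

>>> {"fn": "jog_arm", "kwargs": {"rows": [1.57,0.29,-0.24,0,0,0,0.4,1.57,0.29,-0.24,0,0,0,0.4,1.57,0.29,-0.24,0,0,0,0.4,1.57,0.29,-0.24,0,0,0,0.4,1.57,0.29,-0.24,0,0,0,0.4,1.57,0.29,-0.24,0,0,0,0.4,1.57,0.29,-0.24,0,0,0,0.4,1.57,0.29,-0.24,0,0,0,0.4,0,0,0,0,0,0,0.4,0,0,0,0,0,0,0.4]}}

```text
clock: 15.67
eef_pos: [510.2, -223.1, 154.0]
eef_rot: [3.14, 0.521, 2.772]
wrist_force: [-0.4, -0.7, 0.5]
finger_gap: 55.9
finger_force: 0.0
```

>>> {"fn": "jog_arm", "kwargs": {"rows": [0.61,-0.235,-1.13,0,0,0,0.4,0.61,-0.235,-1.13,0,0,0,0.4,0.61,-0.235,-1.13,0,0,0,0.4,0.61,-0.235,-1.13,0,0,0,0.4,0.61,-0.235,-1.13,0,0,0,0.4,0.61,-0.235,-1.13,0,0,0,0.4,0.61,-0.235,-1.13,0,0,0,0.4,0.61,-0.235,-1.13,0,0,0,0.4,0,0,0,0,0,0,0.4,0,0,0,0,0,0,0.4]}}

```text
clock: 16.5
eef_pos: [558.2, -242.5, 64.4]
eef_rot: [3.14, 0.522, 2.771]
wrist_force: [0.8, 0.1, 0.4]
finger_gap: 56.4
finger_force: 0.0
```

```bash
python3 - <<'E'
from wr import *
s=manip.read_state();p=s["eef_pos"];D=p[:2]-O;print(p,"press",D@e,D@f,s["eef_rot"],s["finger_gap"],s["wrist_force"])
E
```

```text
[ 558.23841389 -242.47581886   64.40209669] press -13.248179279149435 0.27319569478023537 [3.14027497 0.52161932 2.77085948] 56.37366843393938 [0.75237797 0.12274199 0.36024809]
```

>>> {"fn": "jog_arm", "kwargs": {"rows": [0.31,-0.12,-0.5,0,0,0,0.4,0.31,-0.12,-0.5,0,0,0,0.4,0.31,-0.12,-0.5,0,0,0,0.4,0.31,-0.12,-0.45,0,0,0,0.4,0,0,0,0,0,0,0.4,0,0,0,0,0,0,0.4]}}

```text
clock: 17.0
eef_pos: [571.5, -247.0, 44.9]
eef_rot: [3.14, 0.522, 2.772]
wrist_force: [-0.1, -0.2, -0.1]
finger_gap: 56.4
finger_force: 0.0
```

>>> {"fn": "jog_arm", "kwargs": {"rows": [0,0,0,0,0,0,1,0,0,0,0,0,0,1,0,0,0,0,0,0,1,0,0,0,0,0,0,1,0,0,0,0,0,0,1,0,0,0,0,0,0,1,0,0,0,0,0,0,1,0,0,0,0,0,0,1], "newtons": 45}}

```text
clock: 17.67
eef_pos: [571.6, -247.1, 45.6]
eef_rot: [3.14, 0.523, 2.771]
wrist_force: [-3.3, 0.3, 4.6]
finger_gap: 35.5
finger_force: 45.0
```

>>> {"fn": "jog_arm", "kwargs": {"rows": [0,0,0.4,0,0,0,1,0,0,0.8,0,0,0,1,0,0,0.8,0,0,0,1,-0.56,0.22,0.8,0,0,0,1,-0.56,0.22,0.8,0,0,0,1,-0.56,0.22,0.8,0,0,0,1,-0.56,0.22,0.8,0,0,0,1,-0.93,0.36,0.8,0,0,0,1,-0.93,0.36,0.8,0,0,0,1,-0.93,0.36,0.8,0,0,0,1,-0.93,0.36,0.8,0,0,0,1,-0.93,0.36,0.8,0,0,0,1,-0.93,0.36,0.8,0,0,0,1,-0.93,0.36,0.5,0,0,0,1,-0.93,0.36,0.5,0,0,0,1,-0.93,0.36,0,0,0,0,1,0,0,0,0,0,0,1,0,0,0,0,0,0,1]}}

```text
clock: 19.17
eef_pos: [465.3, -205.8, 155.6]
eef_rot: [3.141, 0.523, 2.771]
wrist_force: [0.1, 0.6, -3.9]
finger_gap: 35.4
finger_force: 45.0
```

```bash
python3 - <<'E'
from wr import *
s=manip.read_state();print(s["eef_pos"],s["eef_rot"],s["joints"],s["wrist_force"],s["moment"])
P,ok,X,Y,Z,W,hs=wr();cv2.imwrite("pics/w4.png",P)
P,d=manip.camera("side");m=manip.camera_model("side")
u,v=proj(s["eef_pos"],m)[0].astype(int);cv2.imwrite("pics/s4.png",cv2.resize(P[max(v-80,0):v+80,max(u-80,0):u+80],None,fx=3.6,fy=3.6,interpolation=cv2.INTER_CUBIC))
E
```

```text
[ 465.30118471 -205.84958636  155.57181973] [3.14053249 0.52336598 2.77143751] [-0.53040114  0.02601177  2.07667589  0.16136697  0.52691589 -1.84968555] [ 0.09611883  0.62269508 -3.89572653] [ 0.25049098  0.393412   -0.03064481]
```

View pics/s4.png

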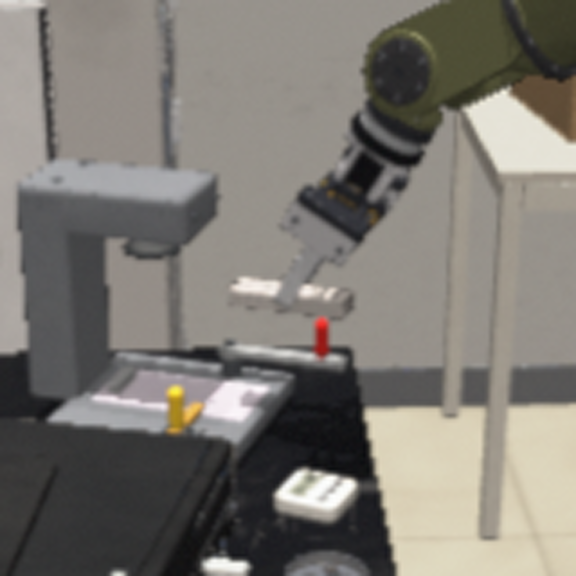

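The side view shows the die held level at (290,297), clear of the open bar and red knob (321,335). The yellow knob (175,408) is out. I'm carrying it to the tray.

>>> {"fn": "jog_arm", "kwargs": {"rows": [0.05,1,0.1,0,0,0.01,1,0.1,2,0.1,0,0,0.02,1,0.14,2.9,0.1,0,0,0.035,1,0.14,3,0.1,0,0,0.035,1,0.14,3,0.1,0,0,0.035,1,0.14,3,0.1,0,0,0.035,1,0.14,3,0.1,0,0,0.035,1,0.14,3,0.1,0,0,0.035,1,0.14,3,0.1,0,0,0.035,1,0.14,3,0.1,0,0,0.035,1,0.14,3,0.1,0,0,0.035,1,0.14,3,0,0,0,0.035,1,0.14,3,0,0,0,0.035,1,0.14,3,0,0,0,0.035,1,0.14,3,0,0,0,0.035,1,0.14,3,0,0,0,0.035,1,0.14,3,0,0,0,0.035,1,0.14,3,0,0,0,0.035,1,0.1,2,0,0,0,0.03,1,0.05,1,0,0,0,0.02,1]}}

```text
clock: 20.93
eef_pos: [490.3, 335.8, 165.8]
eef_rot: [3.14, 0.523, -2.868]
wrist_force: [0.6, 0.1, -4.0]
finger_gap: 35.5
finger_force: 45.0
```

>>> {"fn": "jog_arm", "kwargs": {"rows": [0,0,0,0,0,0,1,0,0,0,0,0,0,1,0,0,0,0,0,0,1]}}

```text
clock: 21.18
eef_pos: [490.7, 332.2, 166.1]
eef_rot: [3.141, 0.522, -2.873]
wrist_force: [-1.0, 0.0, -5.1]
finger_gap: 35.5
finger_force: 45.0
```

```bash
python3 - <<'E'
from wr import *
from scipy.spatial.transform import Rotation as Q
s=manip.read_state();print(s["clock"],s["eef_pos"],s["eef_rot"],s["joints"],s["finger_gap"])
R=Q.from_euler("xyz",s["eef_rot"])
print((Q.from_euler("xyz",[np.pi,.5229,np.deg2rad(15.6)+np.pi])*R.inv()).as_rotvec())
P,ok,X,Y,Z,W,hs=wr();H,S=hs[...,0],hs[...,1];cv2.imwrite("pics/w5.png",P)
q=ok&(H>100)&(H<120)&(S>120)&(Z<25)&(abs(W[...,0]-490)<130)&(abs(W[...,1]-332)<130)
print("tray(wrist)",q.sum(),cv2.minAreaRect(W[q][:,:2].astype(np.float32)))
E
```

```text
21.1833 [490.69368322 332.23180742 166.12098661] [ 3.14069045  0.52242924 -2.87282969] [ 0.60625522  0.21419048  1.8341196  -0.28884968  0.61511854 -1.03752893] 35.541633133265016
[-0.00062752 -0.00066254  0.00305803]
tray(wrist) 21689 ((481.63128662109375, 355.36151123046875), (194.60821533203125, 250.1106414794922), 15.89609432220459)
```

View pics/w5.png

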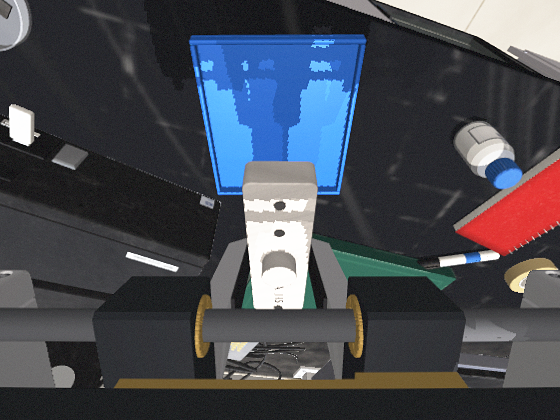

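The view shows the die right way up between the fingers, centred on the tray's midline (column 280 against 278) and parallel to it. I'm lowering it now.

>>> {"fn": "jog_arm", "kwargs": {"rows": [0,0,-0.6,0,0,0,1,0,0,-1.3,0,0,0,1,0,0,-1.3,0,0,0,1,0,0,-1.3,0,0,0,1,0,0,-1.3,0,0,0,1,0,0,-1.3,0,0,0,1,0,0,-1.3,0,0,0,1,0,0,-1.3,0,0,0,1,0,0,-1.3,0,0,0,1,0,0,-1.2,0,0,0,1,0,0,-0.8,0,0,0,1,0,0,-0.4,0,0,0,1,0,0,0,0,0,0,1,0,0,0,0,0,0,1]}}

```text
clock: 22.4
eef_pos: [491.0, 332.9, 32.5]
eef_rot: [3.14, 0.523, -2.872]
wrist_force: [-0.9, 0.0, -4.5]
finger_gap: 35.6
finger_force: 45.0
```

>>> {"fn": "jog_arm", "kwargs": {"rows": [0,0,-0.2,0,0,0,1,0,0,-0.2,0,0,0,1,0,0,0,0,0,0,1]}}

```text
clock: 22.65
eef_pos: [490.8, 333.1, 28.3]
eef_rot: [3.14, 0.523, -2.872]
wrist_force: [-0.4, 0.4, -4.3]
finger_gap: 35.5
finger_force: 45.0
```

>>> {"fn": "jog_arm", "kwargs": {"rows": [0,0,-0.2,0,0,0,1,0,0,-0.2,0,0,0,1,0,0,-0.1,0,0,0,1,0,0,0,0,0,0,1]}}

```text
clock: 22.98
eef_pos: [490.7, 333.1, 23.1]
eef_rot: [3.141, 0.523, -2.872]
wrist_force: [-0.2, -0.2, -4.4]
finger_gap: 35.4
finger_force: 45.0
```

>>> {"fn": "jog_arm", "kwargs": {"rows": [0,0,-0.1,0,0,0,1,0,0,-0.1,0,0,0,1,0,0,-0.1,0,0,0,1,0,0,0,0,0,0,1]}}

```text
clock: 23.32
eef_pos: [490.7, 333.1, 20.1]
eef_rot: [3.141, 0.523, -2.872]
wrist_force: [0.1, -0.2, -4.8]
finger_gap: 35.5
finger_force: 45.0
```

>>> {"fn": "jog_arm", "kwargs": {"rows": [0,0,-0.05,0,0,0,1,0,0,-0.05,0,0,0,1,0,0,0,0,0,0,1]}}

```text
clock: 23.57
eef_pos: [490.9, 333.2, 19.6]
eef_rot: [3.14, 0.523, -2.872]
wrist_force: [-3.5, -1.6, 0.1]
finger_gap: 35.5
finger_force: 45.0
```

>>> {"fn": "jog_arm", "kwargs": {"rows": [0,0,-0.05,0,0,0,1,0,0,-0.05,0,0,0,1,0,0,0,0,0,0,1]}}

```text
clock: 23.82
eef_pos: [491.0, 333.2, 19.5]
eef_rot: [3.14, 0.524, -2.872]
wrist_force: [-12.2, -7.1, 17.4]
finger_gap: 35.8
finger_force: 45.0
```

>>> {"fn": "jog_arm", "kwargs": {"rows": [0,0,0.05,0,0,0,1,0,0,0.05,0,0,0,1,0,0,0,0,0,0,0.56,0,0,0,0,0,0,0.5,0,0,0,0,0,0,0.4,0,0,0,0,0,0,0.4,0,0,0,0,0,0,0.4,0,0,0,0,0,0,0.4,-0.24,-0.07,0.43,0,0,0,0.4,-0.48,-0.134,0.87,0,0,0,0.4,-0.6,-0.17,1.1,0,0,0,0.4,-0.6,-0.17,1.1,0,0,0,0.4,-0.6,-0.17,1.1,0,0,0,0.4,-0.6,-0.17,1.1,0,0,0,0.4,-0.6,-0.17,1.1,0,0,0,0.4,-0.6,-0.17,1.1,0,0,0,0.4,-0.6,-0.17,1.1,0,0,0,0.4,-0.6,-0.17,1.1,0,0,0,0.4,-0.6,-0.17,1.1,0,0,0,0.4,0,0,0,0,0,0,0.4]}}

```text
clock: 25.48
eef_pos: [429.4, 316.1, 133.5]
eef_rot: [3.139, 0.526, -2.872]
wrist_force: [0.0, 0.1, 1.1]
finger_gap: 56.4
finger_force: 0.0
```

>>> {"fn": "jog_arm", "kwargs": {"rows": [-1,-1,1,0,0,0,0.4,-1,-1,1,0,0,0,0.4,-1,-1,1,0,0,0,0.4,-1,-1,1,0,0,0,0.4,-1,-1,1,0,0,0,0.4,-1,-1,1,0,0,0,0.4,0,0,0,0,0,0,0.4,0,0,0,0,0,0,0.4]}}

```text
clock: 26.15
eef_pos: [369.9, 255.9, 191.6]
eef_rot: [3.14, 0.524, -2.872]
wrist_force: [0.6, -0.5, -0.2]
finger_gap: 56.5
finger_force: 0.0
```

```bash
python3 - <<'E'
from h import *
print(manip.read_state()["eef_pos"],manip.read_state()["clock"])
p,d=manip.camera("top");W=cloud(d,manip.camera_model("top"))
q=(d>0)&(abs(W[...,0]-490)<75)&(abs(W[...,1]-332)<75)
k=q&(W[...,2]>17)&(W[...,2]<28);print(k.sum(),np.median(W[k][:,2]),cv2.minAreaRect(W[k][:,:2].astype(np.float32)))
A=cv2.resize(p[165:255,150:270],(800,600),interpolation=cv2.INTER_CUBIC)
B=cv2.resize(p[130:265,270:450],(800,600),interpolation=cv2.INTER_CUBIC)
cv2.imwrite("pics/f.png",cv2.resize(np.hstack([A,B]),(800,300)))
E
```

```text
[369.93964074 255.90728398 191.62410171] 26.15
295 21.68383581973554 ((487.92108154296875, 333.5404357910156), (150.19024658203125, 136.1448974609375), 5.502532958984375)
```

View pics/f.png

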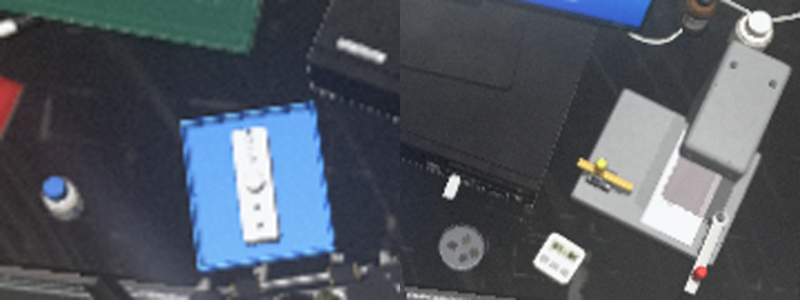

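The die lies in the tray at (255,185), boss up, with its top at z of about 22 mm as expected. The bar is open (red knob at (700,272)), the catch is out (600,165), and the bystanders look untouched.

```bash
python3 -c "
from cell import manip
print(manip.sign_off())"
```

```text
the job is handed in; nothing more can be done
None
```

The die is flat and right way up on the floor of the blue tray, the catch and bar were opened in that order and left fully open, the bystanders look untouched, and I handed the job in at about 26 s; the hand-in gave no verdict.

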